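# Put the hand terminal on charge

### The job

Take the flat hand terminal out of the slanted rest and put it on charge in the grey cradle: tilt its lower long edge into the cradle's slot from the front, below the two overhanging arms, then straighten it until it leans back on the two posts. Leave it fully home in the slot, screen towards the robot and right way up as it stood in the rest, and let go. Do not disturb the two meters and the specimen cup.

Things in the scene. Friction and masses are not known exactly. Their poses are not given: they have to be found in the camera images.
- terminal_center (a point): Centre of the loose hand terminal, a rigid black slab of about 220 g: 12 mm thick (own x), 140 mm wide (y), 100 mm high (z, to its upper long edge); screen on its -x face. It starts in the slanted rest, top leaning 35 degrees from vertical towards the rest's front (-x). The upper 38 mm of both faces is free: pinch it there, mid-width, across the 12 mm.
- terminal_screen (a point): Point on the screen face of the terminal, 6 mm in front (-x) of its centre and 30 mm above (z) it; same axes.
- terminal_foot (a point): Middle of the terminal's lower long edge, 50 mm below its centre; same axes.
- rest: White fixed slanted rest, base 110 x 160 x 10 mm; origin mid-underside; front is -x, roughly towards the robot. Two slanted ribs 14 mm wide at y = +55 and -55 mm carry the terminal's screen face over its lower 60 mm; a ledge square to them, 20 mm up, carries its lower edge. The terminal slides out upward along its own z.
- cradle: Grey fixed charging cradle, base 112 x 172 x 16 mm, 135 mm high; origin at the middle of the base's underside; front is -x (roughly towards the robot). A slot along y between a low back wall and a chamfered front lip, ends closed by cheeks, and two back posts (y = 54 to 76 mm either side) with arms that reach forward over the slot.
- cradle_seat (a point): Where the terminal's centre is when fully home, and the axes it then has: x square to the slab, pointing to the back; z up along the posts, which lean back 8 degrees from vertical. In these axes the faces of back wall and posts are at x = +6 mm, the slot floor at z = -50 mm; the middle of the back wall ends at z = -14 mm, so fingers fit behind the slab above it.
- cradle_slot (a point): Middle of the slot's floor; axes as the seat point's. The slot is 16 mm wide at the bottom (x = -8 to +8 mm); its front wall is 4 mm high, then slopes forward at 45 degrees up to z = 16 mm. Cheeks close the ends at y = +76 and -76 mm, up to z = 20 mm.
- cradle_arms (a point): Mid-way between the front ends of the two arms, on the level of their underside (106 mm above the slot floor); axes as the seat point's. Arms: |y| = 54 to 76 mm, 7 mm thick, reaching 36 mm forward of the posts' faces. They bar a straight drop: put the foot in with the slab's top tilted 25 to 40 degrees forward of the seated attitude, then swing it back under them.
- meter_1: Bystander, loose: dark hand meter 105 x 57 x 28 mm lying beyond the work; origin at the middle of its underside.
- meter_2: Bystander, loose: second, identical hand meter; origin at the middle of its underside.
- cup: Bystander, loose: specimen cup with a lid, 58 mm across, 70 mm high; origin at the middle of its underside.

How it is judged:
By the outcome, as a careful person would: the job done as asked, in the order asked, and still so for the second after the job is handed in, with the robot touching nothing.
It also fails if it takes over 64 s, if anything falls off the work surface, if the arm or the gripper's body presses on something with over 40 N, if the wrist force passes 120 N, or if a joint passes its speed limit or range.

### The arm

A 6-joint arm with a two-finger parallel gripper is mounted at the origin on a cart in front of the work surface, level with it; the furniture and walls round the work are solid. World frame = base frame: x ahead of the robot, y to its left, z up, the work surface at z = 0. Lengths are in m, angles in rad, forces in N, time in s.
With the tool pointing down it reaches from about 0.275 to 0.75 m from the base axis. Payload 10.2 kg.
Tool frame: the origin (TCP) lies where the fingers leave the gripper's body, on its centre line; the fingertips stand 73 mm ahead of it and the grasp point (between the pads) lies 54 mm ahead of it; z points along the fingers, y is the line along which they close (so a half turn about z gives the same grasp; the last joint's range is limited). The gripper opens to 85 mm and grips with 20 to 120 N. Pads are 22 mm wide; open, the fingers measure 114 mm over their backs; the gripper's body (76 mm by 85 mm) begins 54 mm behind the grasp point. The pads swing forward as they close: fully open they stand 13 mm farther back than shut.
Start: joints at [0.972, 0.313, 1.498, -0, 1.331, -0.223], TCP at [0.193, 0.488, 0.304] pointing down, gripper open.
Joint ranges: [-2.94, 2.94], [-0.97, 2.17], [0.19, 2.56], [-1.23, 4.37], [0.02, 3.11], [-2.88, 2.88]. Speed limits (rad/s): [2.39, 2.39, 3.01, 3.14, 3.14, 3.14].

### API

Orientations are given as a rotation vector (axis times angle).
In Python, from cell import status, snapshot, camera_model, ticket, nets gives the robot as it stands.
- The arm moves only by the tool apply_moves, never from a script. Its argument "deltas" is a list of rows, each a list of 7 numbers: the shift along the tool's x, y, z in cm, then the turn, a rotation vector about the tool's x, y, z in rad, then the opening, from 0 (shut) to 1 (fully open). A call has 1 to 20 rows; each row shifts and turns the commanded pose from where the row before left it, along the tool's axes as they then stand; what a row does not reach is not made up. A row lasts 1/8 s, in which the tool goes at most 62.5 mm and 10.7 degrees, less where a joint would pass 70% of its speed; a pose out of reach is approached as far as the arm can. A call is refused whole if a number of a shift passes 6.25 or a number of a turn 0.188, either way. A call with a gripper value outside its range is refused whole. The fingers move at their own pace and stop on an object; the grip force is fixed at half the most. Time passes only in rows, so rows that do not move let the fingers close. It gives the time, the measured TCP pose, the force, the opening and the grip force at its end, in the units of the state.
- status.observe(): the state, without advancing time (a new reading comes with each control period).
- snapshot(name): name is "scene" or "top"; returns (picture, depth): 384x512x3 uint8, red, green, blue; 384x512 float32, m along the optical axis (not along the pixel's ray), 0 where there is no reading.
- camera_model(name): a dict with "mtx" (3x3 intrinsics, pixels), "k1" (the pictures are not rectified: a ray, as slopes to the right and down, at radius r is drawn at 1 + k1 r^2 times it, then the intrinsics apply), "R" (3x3) and "t" (3): a world point X has camera coordinates R X + t. Camera axes: x right, y down, z forward; pixel columns grow to the right and rows downward; lengths in m; the calibration is good to about 2 mm. A picture is of the moment at which its call begins. camera_model takes no time and is no camera call.
- ticket.close_job(): hands the job in; it is judged then, once.
Trained networks look in the newest picture that a camera, given by its name, has taken for a name from the list of things; names that differ only in an ending like _2 or _b are one class to them, and where a whole thing is asked for, a point or a joint stands for the part that bears it (a point fixed in the world has none). Each returns a list of dicts, best first, with "conf" (0 to 1); they miss things now and then, are a little off and sometimes report something else, mostly with a low value. They report only what shows in the picture. A call takes as long as a camera call.
- nets.boxes_of(name, camera): "box" ([centre column, centre row, width, height] in pixels, round what is visible of it).
- nets.outline_of(name, camera): "region" (384x512 bool, what is visible of it) and "box" ([centre column, centre row, width, height] in pixels, round what is visible of it).
- nets.place_of(name, camera): "at" ([column, row] in pixels: a listed point, or the origin of a listed thing).
The state is a dict: "time_s": time; "qpos": joint angles; "qvel": joint speeds; "joint_torque": joint torques, N m; "eef_pos": TCP position; "ee_rot": TCP orientation; "wrist_force": force on the tool from outside, world axes, zero at the start; "ft_torque": the same for the moment, N m; "width": finger opening in m; "grip_force": force on a finger pad.
Only numpy, scipy, OpenCV 4.12 (cv2) and the standard library are available. Lean on these libraries where they do the work, as an engineer would, in place of code of your own. Each camera call takes 0.05 s, during which the arm holds its last target. There are 200 camera calls.

## Working session

There is one attempt and no reset: what is moved stays moved. The work goes in short steps, Python scripts to look and compute and a tool call to move; the robot and the scene stay as the last step left them, time stands still between calls to the robot, and variables do not carry over. Pictures are saved under pics/ and viewed, at most 10 in all, crops included, and the job is handed in when it is done.

Besides the shell and the picture viewer there is one more tool, called after "Request:" by a JSON object that holds its "fn" and its "kwargs". apply_moves: Moves the arm, as the interface text tells. Its arguments: {"type":"object","properties":{"deltas":{"type":"array","items":{"type":"array","items":{"type":"number"}}}},"required":["deltas"]}

```bash
mkdir -p pics; ls
cat > h.py <<'E'
import numpy as np, cv2
from cell import status, snapshot, camera_model, ticket, nets
from scipy.spatial.transform import Rotation as Ro
def cam(n):
    c=camera_model(n); return np.array(c['mtx']),c['k1'],np.array(c['R']),np.array(c['t'])
def rays(n,px):
    K,k1,R,t=cam(n); px=np.atleast_2d(px).astype(float)
    u=cv2.undistortPoints(px.reshape(-1,1,2),K,np.array([k1,0,0,0,0.])).reshape(-1,2)
    return u
def world(n,px,d):
    K,k1,R,t=cam(n); u=rays(n,px); d=np.atleast_1d(d)
    return (np.c_[u,np.ones(len(u))]*d[:,None]-t)@R
def proj(n,X):
    K,k1,R,t=cam(n); c=np.atleast_2d(X)@R.T+t; u=c[:,:2]/c[:,2:]
    u=u*(1+k1*(u**2).sum(1,keepdims=True)); return u@K[:2,:2].T+K[:2,2]
def tri(a,b):
    A=[];B=[]
    for n,px in (('scene',a),('top',b)):
        K,k1,R,t=cam(n); u=rays(n,px)[0]
        for i in (0,1): A.append(R[i]-u[i]*R[2]); B.append(u[i]*t[2]-t[i])
    X=np.linalg.lstsq(np.array(A),np.array(B),rcond=None)[0]; return X
E
cat > a.py <<'E'
from h import *
P={}
for n in ('scene','top'):
    p,d=snapshot(n); P[n]=d; np.save(f'/tmp/{n}_d.npy',d);np.save(f'/tmp/{n}_p.npy',p)
    K,k1,R,t=cam(n); print(n,'cam at',(-R.T@t).round(3),'k1',k1)
    for q in ['terminal_center','terminal_screen','terminal_foot','rest','cradle','cradle_seat','cradle_slot','cradle_arms','meter_1','cup']:
        for r in nets.place_of(q,n)[:2]:
            a=r['at']; dd=d[int(np.clip(round(a[1]),0,383)),int(np.clip(round(a[0]),0,511))]
            print(q,np.round(a,1),round(r['conf'],2),world(n,a,dd)[0].round(3))
    cv2.imwrite(f'pics/{n}0.png',p[...,::-1])
E
python3 a.py; python3 -c "
from h import *
s=status.observe();print(s)"
```

```text
pics
scene cam at [0.405 0.346 0.751] k1 0.04135420539969667
terminal_center [235.8 301.8] 0.89 [0.581 0.057 0.092]
terminal_center [226.1 301.2] 0.61 [0.606 0.046 0.053]
terminal_screen [247.9 303.2] 0.94 [0.561 0.055 0.102]
terminal_foot [225.9 301.5] 0.94 [0.604 0.05  0.059]
cradle [287.7 230.2] 0.83 [ 0.581 -0.139  0.041]
cradle_seat [238.2 320.1] 0.73 [0.583 0.049 0.011]
cradle_seat [287.  202.1] 0.6 [ 0.61  -0.196  0.045]
cradle_slot [290.3 217.6] 0.72 [ 0.591 -0.174  0.033]
cradle_arms [297.3 185.4] 0.85 [ 0.608 -0.237  0.055]
cradle_arms [237.7 319.5] 0.59 [0.584 0.049 0.012]
meter_1 [213.8 195.8] 0.91 [ 0.752 -0.153  0.028]
meter_1 [167.2 254.3] 0.88 [0.757 0.004 0.023]
cup [262.1 163.8] 0.96 [ 0.712 -0.29   0.016]
top cam at [ 0.48  -0.138  0.916] k1 0.03328673878184513
terminal_center [167.9 235.8] 0.75 [0.581 0.034 0.081]
terminal_screen [157.5 241.5] 0.67 [0.565 0.047 0.107]
terminal_foot [177.1 222.3] 0.72 [0.619 0.03  0.026]
terminal_foot [272.8 241.6] 0.23 [ 0.599 -0.18   0.025]
rest [172.9 244.2] 0.66 [0.564 0.018 0.097]
cradle [268.5 245. ] 0.82 [ 0.59  -0.171  0.03
[... 386 characters left out ...]
4 [ 0.603 -0.177  0.024]
{'time_s': 1.1, 'qpos': array([ 9.71619972e-01,  3.12898412e-01,  1.49772693e+00,  7.02219822e-06,
        1.33100478e+00, -2.23426355e-01]), 'qvel': array([-0.00173992, -0.00089847, -0.00144619,  0.00066236, -0.00055867,
        0.00059392]), 'joint_torque': array([ 4.37383915e-04, -4.12168729e+01, -2.59898454e+01, -2.34576019e-04,
        4.80910112e-04, -1.77990358e-06]), 'eef_pos': array([0.19268089, 0.48836084, 0.30388484]), 'ee_rot': array([-5.86759243e-01, -3.08628978e+00,  4.96611639e-05]), 'wrist_force': array([ 0.04159112, -0.02799281,  0.84488903]), 'ft_torque': array([-0.03849351,  0.02598789,  0.02503066]), 'grip_force': 0.0, 'width': 0.0855589433389396}
```

Run:
```python
import cv2,numpy as np
a=cv2.imread('pics/scene0.png')[120:384,130:400]; b=cv2.imread('pics/top0.png')[120:320,100:400]
cv2.imwrite('pics/s1.png',cv2.resize(a,None,fx=2.2,fy=2.2,interpolation=2)); cv2.imwrite('pics/t1.png',cv2.resize(b,None,fx=2.6,fy=2.6,interpolation=2))
```

```text
(no output)
```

View pics/s1.png

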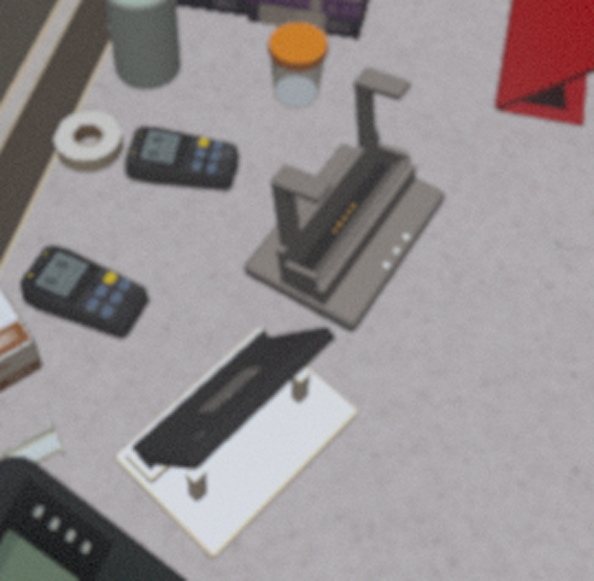

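View pics/t1.png

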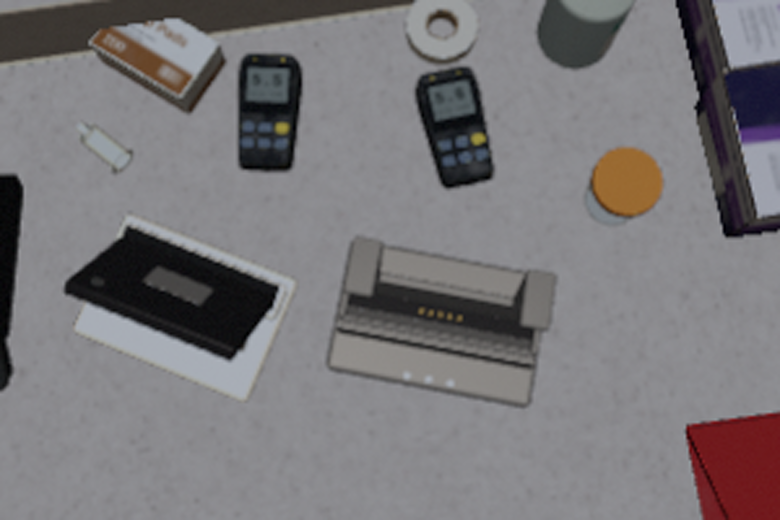

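```bash
cat > b.py <<'E'
from h import *
C=[]
for n in ('scene','top'):
    d=np.load(f'/tmp/{n}_d.npy');p=np.load(f'/tmp/{n}_p.npy')
    v,u=np.mgrid[:384,:512]; m=(d>0)
    W=world(n,np.c_[u[m],v[m]],d[m]); C.append((n,W,p[m]))
np.save('/tmp/c.npy',np.array([0]))
def rect(n,W):
    r=cv2.minAreaRect((W[:,:2]*1000).astype(np.float32)); 
    print(n,len(W),'ctr',np.round(r[0],1),'size',np.round(r[1],1),'ang',round(r[2],2),'z',np.percentile(W[:,2],[5,50,95]).round(4))
for n,W,p in C:
    x,y,z=W.T
    tb=(abs(x-.45)<.04)&(abs(y+.1)<.1); print(n,'table z',z[tb].mean().round(4),z[tb].std().round(4))
    cr=(abs(x-.6)<.13)&(abs(y+.175)<.13); rr=(abs(x-.575)<.14)&(abs(y-.045)<.12)
    rect('cradle base',W[cr&(z>.008)&(z<.022)&(p.max(1)<150)]); 
    for nm,f in (('armL',y>-.175),('armR',y<-.175)):
        q=W[cr&f&(z>.118)&(z<.15)]; rect(nm,q)
    rect('all arms',W[cr&(z>.118)&(z<.15)])
    br=p.min(1)>130
    rect('rest base',W[rr&(z>.004)&(z<.016)&(p.mean(1)>150)])
    bl=(p.max(1)<75)&rr&(z>.03); q=W[bl]
    # RANSAC plane for back face
    rng=np.random.default_rng(0);best=None
    for i in range(500):
        a=q[rng.choice(len(q),3,False)]; nn=np.cross(a[1]-a[0],a[2]-a[0]); l=np.linalg.norm(nn)
        if l<1e-5: continue
        k=abs((q-a[0])@(nn/l))<.002
        if best is None or k.sum()>best.sum(): best=k
    Q=q[best]; c=Q.mean(0); nn=np.linalg.svd(Q-c)[2][2]; nn*=np.sign(nn[2])
    zax=-np.array([nn[0],nn[1],0]);zax/=np.linalg.norm(zax); yw=np.cross([0,0,1],-zax); 
    up=np.cross(nn,yw); 
    print('plane n',nn.round(3),'tilt',np.degrees(np.arccos(nn[2])).round(1),'yaw of x axis',np.degrees(np.arctan2(nn[1],nn[0])).round(2),len(Q))
    a=Q@yw; b=Q@up; pr=np.c_[a,b]*1000; r=cv2.minAreaRect(pr.astype(np.float32)); print('term rect',np.round(r,2) if 0 else r)
    cc=(r[0][0]*yw+r[0][1]*up)/1000+nn*(c@nn); print('back face ctr',cc.round(4),'centre',(cc-.006*nn).round(4),'up',up.round(3),'y',yw.round(3))
E
python3 b.py
```

```text
scene table z 0.0001 0.0013
cradle base 1944 ctr [ 636.3 -153.1] size [210.5 193.4] ang 86.03 z [0.0108 0.0157 0.0193]
armL 301 ctr [ 614.6 -108.2] size [23.3 44. ] ang 85.47 z [0.127  0.1381 0.1417]
armR 250 ctr [ 604.  -237.8] size [23.5 44.2] ang 86.27 z [0.1236 0.1379 0.1413]
all arms 551 ctr [ 609.2 -172.9] size [153.3  44.3] ang 85.34 z [0.1249 0.138  0.1415]
rest base 3423 ctr [572.5  41.2] size [275.2 182.9] ang 0.85 z [0.0072 0.0102 0.0125]
plane n [ 0.781 -0.224  0.583] tilt 54.4 yaw of x axis -16.02 1227
term rect ((204.32322692871094, -267.9878845214844), (136.58409118652344, 100.14805603027344), 0.6790471076965332)
back face ctr [0.5922 0.0425 0.07  ] centre [0.5875 0.0438 0.0665] up [-0.56   0.161  0.813] y [ 0.276  0.961 -0.   ]
top table z -0.0011 0.0016
cradle base 2010 ctr [ 633.4 -193.2] size [210.8 192.8] ang 85.04 z [0.0112 0.0146 0.0207]
armL 257 ctr [ 613.7 -106.9] size [21.8 43.5] ang 85.04 z [0.1325 0.1363 0.1399]
armR 265 ctr [ 603. -238.] size [22.  43.5] ang 84.95 z [0.1327 0.1365 0.1399]
all arms 522 ctr [ 608.3 -172.5] size [153.6  43.5] ang 85.34 z [0.1325 0.1364 0.1399]
rest base 1284 ctr [611.9  49.6] size [185.  150.9] ang 74.02 z [0.0057 0.0086 0.0113]
plane n [ 0.786 -0.229  0.575] tilt 54.9 yaw of x axis -16.23 1649
term rect ((204.27041625976562, -262.2798156738281), (138.95362854003906, 97.97505187988281), 0.4323011636734009)
back face ctr [0.5905 0.0409 0.0699] centre [0.5858 0.0422 0.0665] up [-0.552  0.161  0.818] y [ 0.279  0.96  -0.   ]
```

```bash
cat > g.py <<'E'
from h import *
def axes(yaw,lean):  # thing axes: x horizontal-ish to back, z leaning by lean (rad, + = towards back)
    return Ro.from_euler('zy',[yaw,lean]).as_matrix()
RT=axes(np.radians(-16.1),np.radians(-35)); CT=np.array([.5867,.043,.0665])
YC=np.radians(-4.6); SLOT=np.array([.6012,-.1722,.0195])
T2G=np.c_[-np.array([0,1,0]),[1,0,0],[0,0,-1]]  # tool axes in terminal axes: y=x_t, z=-z_t, x=y×z
T2G[:,0]=np.cross(T2G[:,1],T2G[:,2])
GZ=.035
def tcp(c,R,g=GZ): return c+R[:,2]*(g+.054), R@T2G
def rows(p0,R0,p1,R1,n,grip):
    rv=Ro.from_matrix(R0.T@R1).as_rotvec(); R=R0.copy(); p=p0.copy(); out=[]
    for i in range(1,n+1):
        pt=p0+(p1-p0)*i/n; Rt=R0@Ro.from_rotvec(rv*i/n).as_matrix()
        s=np.round(R.T@(pt-p)*100,2); w=np.round(Ro.from_matrix(R.T@Rt).as_rotvec(),3)
        out.append([*(s+0.),*(w+0.),grip]); p=p+R@s/100; R=R@Ro.from_rotvec(w).as_matrix()
    print('['+',\n'.join('['+','.join(f'{x:g}' for x in r)+']' for r in out)+']'); return p,R
def now():
    s=status.observe(); return s['eef_pos'],Ro.from_rotvec(s['ee_rot']).as_matrix()
E
cat > c1.py <<'E'
from g import *
for n in('scene','top'):
    d=np.load(f'/tmp/{n}_d.npy'); v,u=np.mgrid[:384,:512]; m=d>0; W=world(n,np.c_[u[m],v[m]],d[m])
    q=W[(W[:,1]>.12)&(W[:,0]<.65)&(W[:,2]>.03)]; print(n,len(q),np.percentile(q,[0,5,50,95,100],axis=0).round(3).tolist() if len(q) else '')
p,R=now(); print(RT.round(3).tolist(), tcp(CT,RT)[0])
p1,R1=tcp(CT,RT,GZ+.08); p1[2]+=.03; print(p1)
rows(p,R,p1,R1,16,.55)
E
python3 c1.py
```

```text
scene 3550 [[0.55, 0.173, 0.081], [0.574, 0.181, 0.107], [0.621, 0.207, 0.161], [0.647, 0.249, 0.185], [0.65, 0.263, 0.188]]
top 9195 [[0.473, 0.168, 0.03], [0.499, 0.18, 0.041], [0.574, 0.259, 0.111], [0.642, 0.333, 0.18], [0.65, 0.355, 0.188]]
[[0.787, 0.227, -0.574], [-0.277, 0.961, 0.0], [0.551, 0.159, 0.819]] [0.5356517  0.043      0.13940453]
[0.48976558 0.043      0.2349367 ]
[[-2.75,-1.91,0.43,-0.037,-0.018,0.089,0.55],
[-2.9,-1.67,0.42,-0.038,-0.019,0.089,0.55],
[-3.03,-1.42,0.41,-0.037,-0.018,0.089,0.55],
[-3.14,-1.17,0.42,-0.038,-0.019,0.09,0.55],
[-3.22,-0.89,0.44,-0.037,-0.018,0.089,0.55],
[-3.28,-0.62,0.47,-0.038,-0.018,0.089,0.55],
[-3.32,-0.35,0.52,-0.037,-0.019,0.089,0.55],
[-3.32,-0.07,0.57,-0.038,-0.018,0.089,0.55],
[-3.31,0.2,0.63,-0.037,-0.019,0.089,0.55],
[-3.27,0.47,0.71,-0.038,-0.018,0.089,0.55],
[-3.2,0.73,0.78,-0.037,-0.019,0.09,0.55],
[-3.1,0.98,0.88,-0.038,-0.018,0.089,0.55],
[-2.99,1.22,0.98,-0.037,-0.018,0.089,0.55],
[-2.85,1.44,1.07,-0.038,-0.019,0.089,0.55],
[-2.7,1.65,1.19,-0.037,-0.018,0.089,0.55],
[-2.52,1.83,1.3,-0.038,-0.019,0.089,0.55]]
```

```bash
sed -i "s/'zy'/'ZY'/" g.py; python3 c1.py | tail -18
```

```text
[[0.787, 0.277, -0.551], [-0.227, 0.961, 0.159], [0.574, 0.0, 0.819]] [0.53765385 0.05715644 0.13940453]
[0.49356743 0.06988133 0.2349367 ]
[[-2.71,-1.74,0.43,-0.031,-0.028,0.089,0.55],
[-2.84,-1.51,0.46,-0.031,-0.028,0.089,0.55],
[-2.95,-1.27,0.5,-0.031,-0.028,0.089,0.55],
[-3.04,-1.01,0.54,-0.031,-0.028,0.09,0.55],
[-3.1,-0.76,0.6,-0.031,-0.029,0.089,0.55],
[-3.14,-0.5,0.68,-0.031,-0.028,0.089,0.55],
[-3.16,-0.24,0.75,-0.03,-0.028,0.089,0.55],
[-3.14,0.02,0.84,-0.031,-0.028,0.089,0.55],
[-3.1,0.26,0.92,-0.031,-0.028,0.089,0.55],
[-3.04,0.51,1.03,-0.031,-0.028,0.089,0.55],
[-2.96,0.75,1.13,-0.031,-0.028,0.09,0.55],
[-2.84,0.96,1.24,-0.031,-0.028,0.089,0.55],
[-2.72,1.18,1.35,-0.031,-0.028,0.089,0.55],
[-2.56,1.37,1.46,-0.031,-0.029,0.089,0.55],
[-2.38,1.54,1.58,-0.031,-0.028,0.089,0.55],
[-2.2,1.69,1.69,-0.031,-0.028,0.089,0.55]]
```

Request:
{"fn": "apply_moves", "kwargs": {"deltas": [[-2.71,-1.74,0.43,-0.031,-0.028,0.089,0.55],[-2.84,-1.51,0.46,-0.031,-0.028,0.089,0.55],[-2.95,-1.27,0.5,-0.031,-0.028,0.089,0.55],[-3.04,-1.01,0.54,-0.031,-0.028,0.09,0.55],[-3.1,-0.76,0.6,-0.031,-0.029,0.089,0.55],[-3.14,-0.5,0.68,-0.031,-0.028,0.089,0.55],[-3.16,-0.24,0.75,-0.03,-0.028,0.089,0.55],[-3.14,0.02,0.84,-0.031,-0.028,0.089,0.55],[-3.1,0.26,0.92,-0.031,-0.028,0.089,0.55],[-3.04,0.51,1.03,-0.031,-0.028,0.089,0.55],[-2.96,0.75,1.13,-0.031,-0.028,0.09,0.55],[-2.84,0.96,1.24,-0.031,-0.028,0.089,0.55],[-2.72,1.18,1.35,-0.031,-0.028,0.089,0.55],[-2.56,1.37,1.46,-0.031,-0.029,0.089,0.55],[-2.38,1.54,1.58,-0.031,-0.028,0.089,0.55],[-2.2,1.69,1.69,-0.031,-0.028,0.089,0.55],[0,0,0,0,0,0,0.55]]}}

```text
time_s: 3.22
eef_pos: [0.494, 0.0688, 0.2345]
ee_rot: [2.087, 1.567, 0.493]
wrist_force: [-0.6, 0.7, 0.7]
width: 0.0469
grip_force: 0.0
```

```bash
cat > c2.py <<'E'
from g import *
s=status.observe(); print(s['time_s'],s['width'],s['qpos'].round(2),s['wrist_force'].round(1))
p,R=now(); p1,R1=tcp(CT,RT); pa,_=tcp(CT,RT,GZ+.05)
print(p, np.degrees(Ro.from_matrix(R.T@R1).magnitude()))
p,R=rows(p,R,pa,R1,4,.5); rows(p,R,p1,R1,5,.5)
E
python3 c2.py
```

```text
3.225 0.046860938063240674 [-0.05  0.17  1.97 -0.34  0.42  0.51] [-0.6  0.7  0.7]
[0.49400342 0.0687776  0.23454331] 0.1257325871105108
[[0.03,-0.44,1.35,0,0,0,0.5],
[0.02,-0.44,1.34,0,0.001,-0.001,0.5],
[0.02,-0.44,1.35,0,0,0,0.5],
[0.03,-0.44,1.34,0,0.001,0,0.5]]
[[0,0,1,0,0,0,0.5],
[0,0,1,0,0,0,0.5],
[0,0,1,0,0,0,0.5],
[0,0,1,0,0,0,0.5],
[0,0,1,0,0,0,0.5]]
```

Request:
{"fn": "apply_moves", "kwargs": {"deltas": [[0.03,-0.44,1.35,0,0,0,0.5],[0.02,-0.44,1.34,0,0.001,-0.001,0.5],[0.02,-0.44,1.35,0,0,0,0.5],[0.03,-0.44,1.34,0,0.001,0,0.5],[0,0,1,0,0,0,0.5],[0,0,1,0,0,0,0.5],[0,0,1,0,0,0,0.5],[0,0,1,0,0,0,0.5],[0,0,1,0,0,0,0.5],[0,0,0,0,0,0,0.5],[0,0,0,0,0,0,0.3]]}}

```text
time_s: 4.6
eef_pos: [0.5372, 0.0585, 0.1399]
ee_rot: [2.084, 1.571, 0.497]
wrist_force: [-0.3, 0.5, 0.2]
width: 0.0262
grip_force: 0.0
```

Run:
```python
from g import *
s=status.observe(); print(s['time_s'],s['width'],s['wrist_force'].round(1),s['eef_pos'],tcp(CT,RT)[0])
for n in('scene','top'):
    p,d=snapshot(n); np.save(f'/tmp/{n}_d2.npy',d)
    if n=='scene': a=p
    else: b=p
o=np.hstack([cv2.resize(a[220:380,150:310],(390,390)),cv2.resize(b[170:290,110:230],(390,390))]); cv2.imwrite('pics/g1.png',o[...,::-1])
```

```text
4.6 0.02623290508889764 [-0.3  0.5  0.2] [0.5372315  0.0584519  0.13991897] [0.53765385 0.05715644 0.13940453]
```

View pics/g1.png

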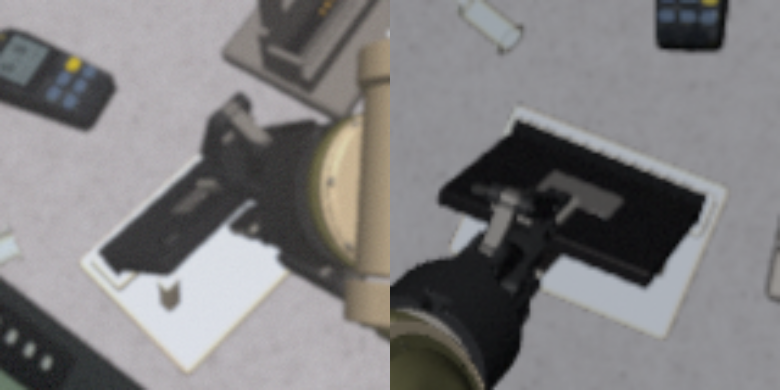

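The gripper straddles the upper edge at mid-width: the back finger lies over the back face, the other is beyond the screen face. I'll close on it now.

Request:
{"fn": "apply_moves", "kwargs": {"deltas": [[0,0,0,0,0,0,0.2],[0,0,0,0,0,0,0.1],[0,0,0,0,0,0,0],[0,0,0,0,0,0,0],[0,0,0,0,0,0,0],[0,0,0,0,0,0,0]]}}

```text
time_s: 5.45
eef_pos: [0.5379, 0.0584, 0.1408]
ee_rot: [2.083, 1.57, 0.499]
wrist_force: [0.3, -0.6, 6.0]
width: 0.0114
grip_force: 59.2
```

Request:
{"fn": "apply_moves", "kwargs": {"deltas": [[0,0,-0.4,0,0,0,0],[0,0,-0.8,0,0,0,0],[0,0,-1.2,0,0,0,0],[0,0,-1.2,0,0,0,0],[0,0,-1.2,0,0,0,0],[0,0,-1.2,0,0,0,0],[0,0,-1.2,0,0,0,0],[0,0,-1.2,0,0,0,0],[0,0,-1.2,0,0,0,0],[0,0,-1.2,0,0,0,0],[0,0,-1.2,0,0,0,0],[0,0,-0.6,0,0,0,0]]}}

```text
time_s: 6.95
eef_pos: [0.4674, 0.0784, 0.2438]
ee_rot: [2.084, 1.57, 0.497]
wrist_force: [0.0, 0.3, -1.8]
width: 0.0111
grip_force: 59.3
```

```bash
cat > c3.py <<'E'
from g import *
p,R=now(); print(p)
RI=axes(YC,np.radians(8-30)); RS=axes(YC,np.radians(8))
f=SLOT+RS@np.array([-.0008,0,.005])+RI[:,2]*.11   # foot
c=f+RI[:,2]*.05; p1,R1=tcp(c,RI); print(p1)
rows(p,R,p1,R1,14,0)
E
python3 c3.py
```

```text
[0.46739652 0.07840564 0.24375562]
[ 0.50812738 -0.16471155  0.25543146]
[[-1.59,0.67,0.37,0.016,0.007,-0.013,0],
[-1.6,0.65,0.34,0.016,0.006,-0.012,0],
[-1.61,0.64,0.32,0.017,0.007,-0.013,0],
[-1.62,0.63,0.31,0.016,0.007,-0.012,0],
[-1.63,0.61,0.28,0.016,0.007,-0.013,0],
[-1.64,0.59,0.26,0.016,0.006,-0.012,0],
[-1.65,0.58,0.24,0.017,0.007,-0.013,0],
[-1.66,0.56,0.22,0.016,0.007,-0.012,0],
[-1.66,0.54,0.19,0.016,0.007,-0.013,0],
[-1.67,0.52,0.18,0.016,0.006,-0.012,0],
[-1.68,0.51,0.16,0.017,0.007,-0.013,0],
[-1.69,0.49,0.14,0.016,0.007,-0.012,0],
[-1.7,0.46,0.12,0.016,0.006,-0.013,0],
[-1.7,0.45,0.11,0.016,0.007,-0.012,0]]
```

Request:
{"fn": "apply_moves", "kwargs": {"deltas": [[-1.59,0.67,0.37,0.016,0.007,-0.013,0],[-1.6,0.65,0.34,0.016,0.006,-0.012,0],[-1.61,0.64,0.32,0.017,0.007,-0.013,0],[-1.62,0.63,0.31,0.016,0.007,-0.012,0],[-1.63,0.61,0.28,0.016,0.007,-0.013,0],[-1.64,0.59,0.26,0.016,0.006,-0.012,0],[-1.65,0.58,0.24,0.017,0.007,-0.013,0],[-1.66,0.56,0.22,0.016,0.007,-0.012,0],[-1.66,0.54,0.19,0.016,0.007,-0.013,0],[-1.67,0.52,0.18,0.016,0.006,-0.012,0],[-1.68,0.51,0.16,0.017,0.007,-0.013,0],[-1.69,0.49,0.14,0.016,0.007,-0.012,0],[-1.7,0.46,0.12,0.016,0.006,-0.013,0],[-1.7,0.45,0.11,0.016,0.007,-0.012,0],[0,0,0,0,0,0,0],[0,0,0,0,0,0,0]]}}

```text
time_s: 8.95
eef_pos: [0.5082, -0.1643, 0.2544]
ee_rot: [2.085, 1.923, 0.373]
wrist_force: [0.1, 0.4, -3.4]
width: 0.0111
grip_force: 59.4
```

```bash
cat > c4.py <<'E'
from g import *
p,R=now(); RTn=R@T2G.T; c=p-RTn[:,2]*(GZ+.054); print('tcp',p,'model centre',c,'lean',np.degrees(np.arctan2(RTn[0,2],RTn[2,2])))
im={}
for n in('scene','top'):
    pic,d=snapshot(n); im[n]=pic
    v,u=np.mgrid[:384,:512]; m=d>0; W=world(n,np.c_[u[m],v[m]],d[m]); L=(W-c)@RTn
    k=(L[:,0]>.002)&(L[:,0]<.011)&(abs(L[:,1])<.09)&(L[:,2]>-.07)&(L[:,2]<.07)&(pic[m].max(1)<80)
    lo=k&(L[:,2]<.012); Q=L[lo]; A=np.c_[Q[:,1:],np.ones(len(Q))]; s=np.linalg.lstsq(A,Q[:,0],rcond=None)[0]
    print(n,len(Q),'back face: dx/dy,dx/dz deg',np.degrees(s[:2]).round(2),'x0 mm',(s[2]*1e3).round(2),
      'y range',np.percentile(L[lo,1],[.5,99.5]).round(4),'z range',np.percentile(L[k,2],[.5,99.5]).round(4))
    e=proj(n,c+np.array([[.006,y,z] for y,z in((-.07,-.05),(.07,-.05),(.07,.05),(-.07,.05))])@RTn.T)
    cv2.polylines(pic,[np.round(e*8).astype(np.int32)],True,(0,255,0),1,cv2.LINE_AA,3)
o=np.hstack([cv2.resize(im['scene'][130:300,200:370],(400,400)),cv2.resize(im['top'][170:310,200:340],(400,400))]); cv2.imwrite('pics/pre.png',o[...,::-1])
E
python3 c4.py
```

```text
tcp [ 0.50817939 -0.16431163  0.25439874] model centre [ 0.54134843 -0.16697623  0.17185352] lean -21.891678667551126
scene 150 back face: dx/dy,dx/dz deg [-2.59  0.04] x0 mm 7.79 y range [-0.0018  0.0682] z range [-0.0498  0.0688]
top 601 back face: dx/dy,dx/dz deg [-0.25 -0.06] x0 mm 5.05 y range [-0.0695  0.0667] z range [-0.0522  0.0463]
```

View pics/pre.png

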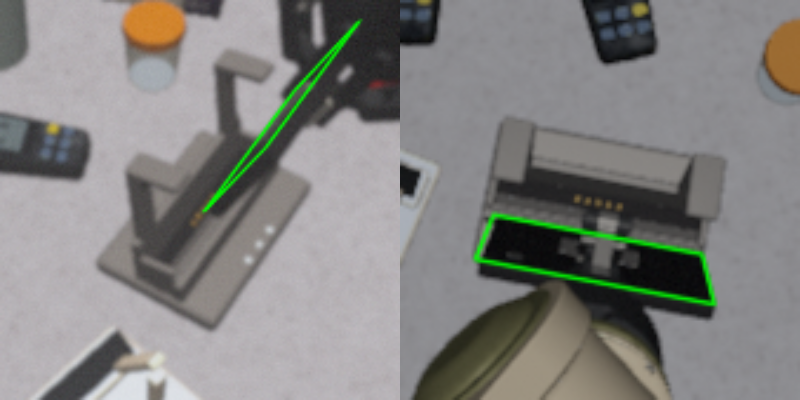

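The slab sits in the hand as modelled, about 1.3 mm low and 1.3 mm to -y. It is at top-view pixels (477–717, 215–315 in the crop), in front of the arms and parallel to the slot. I'll insert it with that correction.

```bash
cat > c5.py <<'E'
from g import *
OFF=np.array([0,.0013,.0013])
RS=axes(YC,np.radians(8))
def pose(theta,x,zc,y=0):
    """foot pose: front lower corner at seat-axes (x, zc) mm rel. slot floor, tilt theta deg"""
    RI=axes(YC,np.radians(8-theta)); fc=SLOT+RS@np.array([x,y,zc])/1000
    c=fc+RI@np.array([.006,0,.05]); return tcp(c+RI@OFF,RI)
E
python3 - <<'E'
from c5 import *
p,R=now(); p1,R1=pose(30,-6,3); u=-R1[:,2]; print(p1)
p,R=rows(p,R,p1+u*.02,R1,9,0); rows(p,R,p1,R1,5,0)
E
```

```text
[ 0.54895514 -0.16669228  0.15563738]
[[0.01,0.01,0.97,0,0,0,0],
[0.01,0.01,0.96,0,0,0,0],
[0.01,0.01,0.97,0,0,0,0],
[0,0,0.97,0,0,0,0],
[0.01,0.01,0.96,0,0,0,0],
[0.01,0.01,0.97,0,0,0,0],
[0.01,0.01,0.97,0,0,0,0],
[0.01,0.01,0.96,0,0,0,0],
[0.01,0.01,0.97,0,0,0,0]]
[[0,0,0.4,0,0,0,0],
[0,0,0.4,0,0,0,0],
[0,0,0.4,0,0,0,0],
[0,0,0.4,0,0,0,0],
[0,0,0.4,0,0,0,0]]
```

Request:
{"fn": "apply_moves", "kwargs": {"deltas": [[0.01,0.01,0.97,0,0,0,0],[0.01,0.01,0.96,0,0,0,0],[0.01,0.01,0.97,0,0,0,0],[0,0,0.97,0,0,0,0],[0.01,0.01,0.96,0,0,0,0],[0.01,0.01,0.97,0,0,0,0],[0.01,0.01,0.97,0,0,0,0],[0.01,0.01,0.96,0,0,0,0],[0.01,0.01,0.97,0,0,0,0],[0,0,0.4,0,0,0,0],[0,0,0.4,0,0,0,0],[0,0,0.4,0,0,0,0]]}}

```text
time_s: 10.55
eef_pos: [0.5463, -0.1672, 0.1631]
ee_rot: [2.084, 1.922, 0.373]
wrist_force: [-0.2, 0.2, -2.4]
width: 0.0111
grip_force: 59.2
```

Request:
{"fn": "apply_moves", "kwargs": {"deltas": [[0,0,0.4,0,0,0,0],[0,0,0.4,0,0,0,0],[0,0,0,0,0,0,0],[0,0,0,0,0,0,0]]}}

```text
time_s: 11.05
eef_pos: [0.5502, -0.1679, 0.1602]
ee_rot: [2.079, 1.919, 0.376]
wrist_force: [-19.5, 6.6, 35.6]
width: 0.0114
grip_force: 66.2
```

Run:
```python
from c5 import *
p,R=now(); p1,R1=pose(30,-6,3); print(p,p1,status.observe()['wrist_force'])
a,d=snapshot('scene'); b,d2=snapshot('top')
o=np.hstack([cv2.resize(a[130:300,200:370],(400,400)),cv2.resize(b[170:310,200:340],(400,400))]); cv2.imwrite('pics/ins.png',o[...,::-1])
```

```text
[ 0.55022588 -0.16789009  0.16019542] [ 0.54895514 -0.16669228  0.15563738] [-19.54140602   6.56452919  35.56877683]
```

View pics/ins.png

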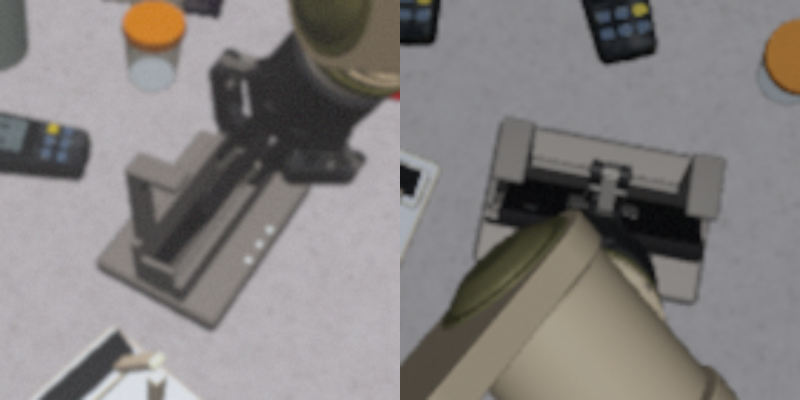

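Run:
```python
from c5 import *
s=status.observe(); p,R=now(); F=s['wrist_force']+[0,0,2.2]; M=s['ft_torque']; p1,R1=pose(30,-6,3)
RTn=R@T2G.T; c=p-RTn[:,2]*(GZ+.054)-RTn@OFF
print('F,M',F,M,'F slab',RTn.T@F,'M slab',RTn.T@M,'F seat',RS.T@F)
print('rot err slab axes deg',np.degrees(Ro.from_matrix((R1@T2G.T).T@RTn).as_rotvec()))
r0=np.cross(F,M)/(F@F)
for org,nm in((p,'about tcp'),(np.zeros(3),'about base')):
    a=RTn.T@(org+r0-c); dr=RTn.T@F; k=(-.05-a[2])/dr[2]; print(nm,'line at slab z=-50:',(a+k*dr)*1000, 'pitch',F@M/(F@F))
for n in('top',):
    pic,d=snapshot(n); v,u=np.mgrid[:384,:512]; m=d>0; W=world(n,np.c_[u[m],v[m]],d[m]); L=(W-c)@RTn
    k=(abs(L[:,0]-.006)<.005)&(abs(L[:,1])<.09)&(L[:,2]>-.07)&(L[:,2]<.01)&(pic[m].max(1)<80)
    Q=L[k]; print(n,len(Q),Q.mean(0).round(4), np.percentile(Q,[1,99],axis=0).round(4))
    S=(W-SLOT)@RS
    for ylo,yhi in((-.05,-.025),(.03,.05)):
      k=(S[:,1]>ylo)&(S[:,1]<yhi)&(S[:,2]>-.03)&(S[:,2]<.06)&(abs(S[:,0])<.1)
      q=S[k]; b=np.round(q[:,0]*1000/4).astype(int)
      print([(int(i*4),round(float(np.median(q[b==i,2])*1000),1)) for i in np.unique(b)])
d=np.load('/tmp/top_d.npy');m=d>0;W=world('top',np.c_[u[m],v[m]],d[m]);S=(W-SLOT)@RS
k=(abs(S[:,1])<.05)&(abs(S[:,1])>.02)&(S[:,2]>-.03)&(S[:,2]<.06)&(abs(S[:,0])<.1);q=S[k];b=np.round(q[:,0]*1000/3).astype(int)
print('empty',[(int(i*3),round(float(np.median(q[b==i,2])*1000),1)) for i in np.unique(b)])
```

```text
F,M [-19.47847463   6.43851911  38.20735967] [0.83733961 1.36329349 0.16171373] F slab [-3.90223881  4.74682784 42.92910427] M slab [ 0.73367495  1.42568424 -0.12248928] F seat [-25.05555336   4.85562715  35.06151689]
rot err slab axes deg [-0.15035746 -0.34878582  0.05407505]
about tcp line at slab z=-50: [-20.53658675   2.8114657  -50.        ] pitch -0.0007198785584936586
about base line at slab z=-50: [-595.02733725  119.17248838  -50.        ] pitch -0.0007198785584936586
top 456 [ 0.0045 -0.0008 -0.0242] [[ 0.0027 -0.068  -0.0548]
 [ 0.0103  0.0677  0.0093]]
[(-36, -8.1), (-32, -9.5), (-24, 58.8), (-20, 53.4), (-16, 47.5), (-12, 41.4), (-8, 35.4), (-4, 26.2), (0, 19.0), (4, 23.0), (8, 39.5), (12, 40.2), (24, 0.9), (28, -1.1), (32, -0.1), (36, 0.4), (40, 0.8), (44, 1.4), (48, 0.4), (52, -2.0), (56, -12.4), (60, -13.0), (64, -12.4), (68, -11.6), (72, -10.5), (76, -10.3), (80, -10.5), (84, -9.6), (88, -9.0), (92, -8.0), (96, -8.0), (100, -8.1)]
[(-24, 58.5), (-20, 54.3), (-16, 47.0), (-12, 40.0), (-8, 33.3), (-4, 26.6), (0, 19.3), (4, 23.7), (8, 39.6), (12, 39.1), (24, 1.6), (28, 
[... 319 characters left out ...]
(-75, -29.4), (-72, -28.7), (-69, -29.5), (-66, -28.9), (-63, -28.6), (-60, -18.9), (-57, -13.1), (-54, -12.2), (-51, -11.8), (-48, -11.2), (-45, -11.1), (-42, -11.3), (-39, -10.2), (-36, -9.5), (-33, -9.6), (-30, 2.6), (-27, 10.9), (-24, 18.9), (-21, 18.4), (-18, 15.5), (-15, 12.4), (-12, 9.2), (-9, 3.6), (-6, 4.1), (-3, 4.3), (0, 4.1), (3, 4.7), (6, 25.7), (9, 39.7), (12, 39.3), (24, -0.0), (27, -0.9), (30, -0.8), (33, -0.0), (36, 0.5), (39, 0.3), (42, 0.7), (45, 1.0), (48, 0.4), (51, -3.5), (54, -12.3), (57, -12.8), (60, -13.0), (63, -12.5), (66, -12.1), (69, -11.5), (72, -11.4), (75, -10.6), (78, -10.3), (81, -10.1), (84, -9.0), (87, -8.8), (90, -7.7), (93, -8.0), (96, -7.9), (99, -6.9)]
```

```bash
cat >> c5.py <<'E'
SLOT=SLOT+RS@np.array([-.0022,0,.0045])
E
python3 - <<'E'
from c5 import *
p,R=now()
# commanded pose assumed = old target p1 with old SLOT
S0=SLOT.copy(); import c5
c5.SLOT=S0-RS@np.array([-.0022,0,.0045]); p,R=c5.pose(30,-6,3); c5.SLOT=S0
p1,R1=c5.pose(30,-6.5,5); print(p1)
rows(p,R,p1,R1,3,0)
E
```

```text
[ 0.54719174 -0.1665504   0.16244989]
[[0,0.03,-0.23,0,0,0,0],
[0,0.03,-0.24,0,0,0,0],
[0,0.03,-0.23,0,0,0,0]]
```

Request:
{"fn": "apply_moves", "kwargs": {"deltas": [[0,0.03,-0.23,0,0,0,0],[0,0.03,-0.24,0,0,0,0],[0,0.03,-0.23,0,0,0,0],[0,0,0,0,0,0,0],[0,0,0,0,0,0,0]]}}

```text
time_s: 11.82
eef_pos: [0.5472, -0.1671, 0.1621]
ee_rot: [2.085, 1.923, 0.373]
wrist_force: [-0.8, -0.2, -2.4]
width: 0.0109
grip_force: 59.7
```

Request:
{"fn": "apply_moves", "kwargs": {"deltas": [[0,-0.05,0.09,0,0,0,0],[0,-0.05,0.09,0,0,0,0],[0,0,0,0,0,0,0]]}}

```text
time_s: 12.2
eef_pos: [0.5473, -0.1673, 0.161]
ee_rot: [2.084, 1.922, 0.374]
wrist_force: [-2.0, 1.7, 4.4]
width: 0.0113
grip_force: 60.8
```

```bash
cat >> c5.py <<'E'
OFF=np.array([0,.0013,.0038])
E
python3 - <<'E'
from c5 import *
p,R=now(); p[2]-=.0006; print(pose(30,-5.3,1.4)[0],p)
for th,n in((22,4),(14,4),(7,4),(0,4)):
    p1,R1=pose(th,-6.5,2.2); print(th,p1); p,R=rows(p,R,p1,R1,n,0)
E
```

```text
[ 0.54694332 -0.16653041  0.16103587] [ 0.54732857 -0.16725464  0.16041174]
22 [ 0.56501399 -0.16798434  0.16735536]
[[0.02,0.47,0.01,0.035,0,0,0],
[0.01,0.48,-0.02,0.035,0,0,0],
[0.02,0.47,-0.02,0.035,0,0,0],
[0.02,0.48,-0.05,0.035,0.001,0,0]]
14 [ 0.58471546 -0.16956948  0.1699905 ]
[[0,0.49,0.06,0.035,0,0,0],
[0,0.5,0.03,0.035,0,0,0],
[0,0.5,0.03,0.035,0,0,0],
[0,0.5,0,0.035,0,0,0]]
7 [ 0.60211007 -0.17096902  0.17001914]
[[0,0.43,0.04,0.031,0,0,0],
[0,0.44,0.04,0.03,0,0,0],
[0,0.43,0.01,0.031,0,0,0],
[0,0.44,0.01,0.03,0,0,0]]
0 [ 0.61937851 -0.17235841  0.16792084]
[[0,0.43,0.04,0.031,0,0,0],
[0,0.44,0.04,0.03,0,0,0],
[0,0.43,0.01,0.031,0,0,0],
[0,0.44,0.01,0.03,0,0,0]]
```

Request:
{"fn": "apply_moves", "kwargs": {"deltas": [[0.02,0.47,0.01,0.035,0,0,0],[0.01,0.48,-0.02,0.035,0,0,0],[0.02,0.47,-0.02,0.035,0,0,0],[0.02,0.48,-0.05,0.035,0.001,0,0],[0,0,0,0,0,0,0]]}}

```text
time_s: 12.82
eef_pos: [0.5653, -0.1681, 0.1674]
ee_rot: [2.169, 2.002, 0.247]
wrist_force: [2.7, 0.3, -1.6]
width: 0.0114
grip_force: 60.0
```

Run:
```python
from c5 import *
s=status.observe(); F=s['wrist_force']+[0,0,2.2]; print(s['eef_pos'],pose(22,-6.5,2.2)[0],'seat F',(RS.T@F).round(1),s['ft_torque'].round(2))
```

```text
[ 0.56533373 -0.16806697  0.16740199] [ 0.56501399 -0.16798434  0.16735536] seat F [2.5 0.5 1. ] [-0.12 -0.53 -0.1 ]
```

Request:
{"fn": "apply_moves", "kwargs": {"deltas": [[0,0.49,0.06,0.035,0,0,0],[0,0.5,0.03,0.035,0,0,0],[0,0.5,0.03,0.035,0,0,0],[0,0.5,0,0.035,0,0,0],[0,0,0,0,0,0,0]]}}

```text
time_s: 13.45
eef_pos: [0.5847, -0.1696, 0.1697]
ee_rot: [2.251, 2.077, 0.11]
wrist_force: [1.7, -0.3, -1.5]
width: 0.0108
grip_force: 59.9
```

Request:
{"fn": "apply_moves", "kwargs": {"deltas": [[0,0.43,0.04,0.031,0,0,0],[0,0.44,0.04,0.03,0,0,0],[0,0.43,0.01,0.031,0,0,0],[0,0.44,0.01,0.03,0,0,0],[0,0,0,0,0,0,0]]}}

```text
time_s: 14.08
eef_pos: [0.6019, -0.1709, 0.1696]
ee_rot: [-2.299, -2.121, 0.017]
wrist_force: [3.3, -0.1, -1.2]
width: 0.0111
grip_force: 59.8
```

Request:
{"fn": "apply_moves", "kwargs": {"deltas": [[0,0.43,0.04,0.031,0,0,0],[0,0.44,0.04,0.03,0,0,0],[0,0,0,0,0,0,0]]}}

```text
time_s: 14.45
eef_pos: [0.6104, -0.1715, 0.1687]
ee_rot: [-2.265, -2.09, 0.081]
wrist_force: [2.6, -0.7, -2.1]
width: 0.0114
grip_force: 59.8
```

Run:
```python
from c5 import *
s=status.observe(); F=s['wrist_force']+[0,0,2.2]; p,R=now(); RTn=R@T2G.T
print(s['eef_pos'],pose(3.5,-6.5,2.2)[0],'seat F',(RS.T@F).round(1),s['ft_torque'].round(2),'tilt',np.degrees(Ro.from_matrix(RS.T@RTn).as_rotvec()))
c=p-RTn[:,2]*(GZ+.054)-RTn@OFF
im={}
for n in('scene','top'):
    pic,d=snapshot(n); im[n]=pic
    v,u=np.mgrid[:384,:512]; m=d>0; W=world(n,np.c_[u[m],v[m]],d[m]); S=(W-SLOT)@RS
    dark=pic[m].max(1)<75
    k=dark&(abs(S[:,0])<.03)&(abs(S[:,1])<.08)&(abs(S[:,1])>.025)&(S[:,2]>.06)&(S[:,2]<.11); q=S[k]
    print(n,'slab top z',np.percentile(q[:,2],[50,90,97,99.5]).round(4),'y',np.percentile(q[:,1],[1,99]).round(4),'x',np.percentile(q[:,0],[5,50,95]).round(4))
    k=(pic[m].max(1)>=75)&(abs(S[:,0])<.045)&(abs(S[:,1])<.08)&(abs(S[:,1])>.054)&(S[:,2]>.1)&(S[:,2]<.13); q=S[k]
    print('arm tops z',np.percentile(q[:,2],[10,50,90]).round(4),'x',np.percentile(q[:,0],[1,99]).round(4))
o=np.hstack([cv2.resize(im['scene'][130:300,200:370],(400,400)),cv2.resize(im['top'][170:310,200:340],(400,400))]); cv2.imwrite('pics/sw.png',o[...,::-1])
```

```text
[ 0.61041765 -0.17154023  0.16867158] [ 0.61077624 -0.17166628  0.16923464] seat F [ 2.6 -0.5  0.5] [-0.06 -0.57 -0.04] tilt [ 0.06747674 -3.50149103  0.01040305]
scene slab top z [0.0831 0.1007 0.1022 0.1053] y [-0.06    0.0745] x [-0.013  -0.011   0.0087]
arm tops z [0.1111 0.1143 0.1157] x [-0.0279  0.0151]
top slab top z [0.0928 0.1002 0.1015 0.1019] y [-0.0403 -0.0263] x [-0.0138 -0.0129 -0.0066]
arm tops z [0.1099 0.1123 0.1139] x [-0.0284  0.0149]
```

View pics/sw.png

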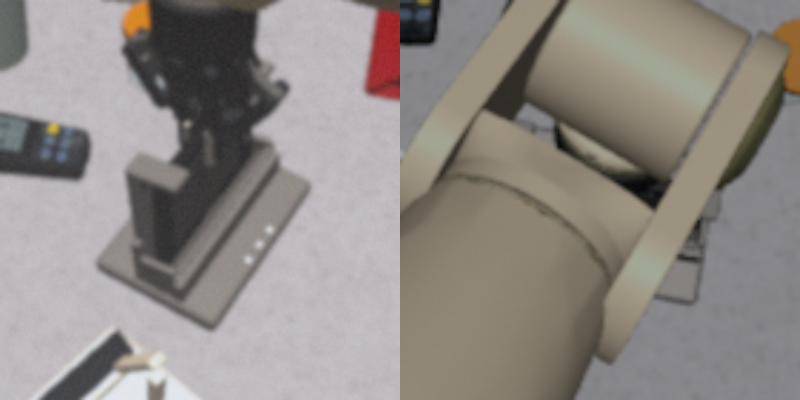

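The slab's foot is in the slot and its top is under both arms (left arm at scene crop 130–185, 160–190). I'll finish the swing.

Request:
{"fn": "apply_moves", "kwargs": {"deltas": [[0,0.43,0.01,0.031,0,0,0],[0,0.44,0.01,0.03,0,0,0],[0,0,0,0,0,0,0]]}}

```text
time_s: 14.92
eef_pos: [0.619, -0.1723, 0.1675]
ee_rot: [-2.23, -2.058, 0.143]
wrist_force: [1.8, -0.6, -2.8]
width: 0.0115
grip_force: 59.7
```

Request:
{"fn": "apply_moves", "kwargs": {"deltas": [[0,0,0.1,0,0,0,0],[0,0,0.1,0,0,0,0],[0,0,0,0,0,0,0]]}}

```text
time_s: 15.3
eef_pos: [0.6189, -0.1722, 0.1673]
ee_rot: [-2.231, -2.059, 0.142]
wrist_force: [0.7, 1.3, 6.3]
width: 0.0107
grip_force: 61.1
```

Request:
{"fn": "apply_moves", "kwargs": {"deltas": [[0,0.07,0,0,0,0,0],[0,0.07,0,0,0,0,0],[0,0,0,0,0,0,0]]}}

```text
time_s: 15.68
eef_pos: [0.6198, -0.1723, 0.1673]
ee_rot: [-2.23, -2.058, 0.145]
wrist_force: [-3.2, 2.8, 9.8]
width: 0.0112
grip_force: 61.5
```

Request:
{"fn": "apply_moves", "kwargs": {"deltas": [[0,0.07,0.05,0.005,0,0,0],[0,0.07,0.05,0.005,0,0,0],[0,0,0,0,0,0,0]]}}

```text
time_s: 16.05
eef_pos: [0.6212, -0.1724, 0.1671]
ee_rot: [-2.225, -2.053, 0.154]
wrist_force: [-3.3, 3.6, 14.7]
width: 0.0106
grip_force: 62.1
```

Run:
```python
from c5 import *
s=status.observe(); F=s['wrist_force']+[0,0,2.2]; p,R=now(); RTn=R@T2G.T
print(s['eef_pos'],pose(0,-6,1)[0],'seat F',(RS.T@F).round(1),s['ft_torque'].round(2),'tilt',np.degrees(Ro.from_matrix(RS.T@RTn).as_rotvec()).round(2))
```

```text
[ 0.62119815 -0.17238074  0.16706034] [ 0.61970558 -0.17238472  0.16666294] seat F [-5.9  3.4 16.2] [ 0.48  1.45 -0.13] tilt [0.01 0.6  0.  ]
```

Request:
{"fn": "apply_moves", "kwargs": {"deltas": [[0,0,-0.1,0,0,0,0],[0,0,0,0,0,0,0.2],[0,0,0,0,0,0,0.25],[0,0,0,0,0,0,0.4],[0,0,0,0,0,0,0.5],[0,0,0,0,0,0,0.5],[0,0,0,0,0,0,0.5]]}}

```text
time_s: 16.92
eef_pos: [0.6217, -0.1725, 0.1655]
ee_rot: [-2.225, -2.052, 0.154]
wrist_force: [0.1, -0.5, -0.5]
width: 0.0426
grip_force: 0.0
```

```bash
cat > c6.py <<'E'
from c5 import *
import sys
im={}
for n in('scene','top'):
    pic,d=snapshot(n); im[n]=pic
    v,u=np.mgrid[:384,:512]; m=d>0; W=world(n,np.c_[u[m],v[m]],d[m]); S=(W-SLOT)@RS
    k=(pic[m].max(1)<75)&(abs(S[:,0])<.03)&(abs(S[:,1])<.08)&(abs(S[:,1])>.025)&(S[:,2]>.02)&(S[:,2]<.11); q=S[k]
    b=np.round(q[:,2]*100).astype(int); print(n,[(int(i),int((b==i).sum()),(np.median(q[b==i,0])*1000).round(1)) for i in np.unique(b)])
    k2=q[:,2]>.06; 
    if k2.any(): print('top z',np.percentile(q[k2,2],[90,97,99]).round(4),'y',np.percentile(q[k2,1],[1,99]).round(4))
    k=(pic[m].max(1)>=75)&(abs(S[:,1])<.08)&(abs(S[:,1])>.054)&(S[:,2]>.1)&(S[:,2]<.13)&(abs(S[:,0])<.045); print('arm',np.median(S[k,2]).round(4),np.percentile(S[k,0],[1,99]).round(4))
o=np.hstack([cv2.resize(im['scene'][130:300,200:370],(400,400)),cv2.resize(im['top'][170:310,200:340],(400,400))]); cv2.imwrite(f'pics/{sys.argv[1]}.png',o[...,::-1])
E
python3 c6.py rel
```

```text
scene [(2, 61, np.float64(-5.9)), (3, 96, np.float64(-5.5)), (4, 74, np.float64(-5.3)), (5, 71, np.float64(-4.9)), (6, 77, np.float64(-4.6)), (7, 50, np.float64(-4.3)), (8, 48, np.float64(-3.7)), (9, 55, np.float64(-3.1)), (10, 66, np.float64(-1.3))]
top z [0.1015 0.1028 0.1031] y [-0.0612  0.0711]
arm 0.1142 [-0.0274  0.015 ]
top [(2, 3, np.float64(-6.3)), (3, 7, np.float64(-6.6)), (4, 4, np.float64(-6.2)), (6, 2, np.float64(-6.0)), (11, 3, np.float64(-27.6))]
top z [0.1096 0.1096 0.1096] y [-0.0609 -0.0553]
arm 0.1123 [-0.0285  0.0135]
```

View pics/rel.png

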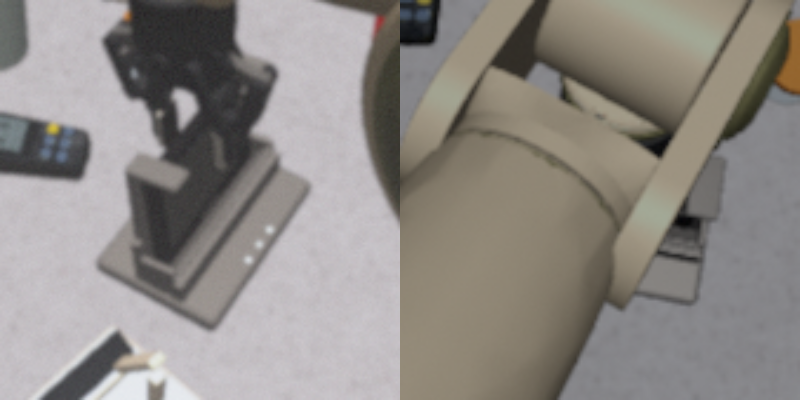

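Released: the slab is leaning back with its foot in the slot. I'll withdraw straight along the fingers, then check.

Request:
{"fn": "apply_moves", "kwargs": {"deltas": [[0,0,-0.6,0,0,0,0.5],[0,0,-1.2,0,0,0,0.5],[0,0,-1.5,0,0,0,0.5],[0,0,-1.5,0,0,0,0.5],[0,0,-1.5,0,0,0,0.5],[0,0,-1.5,0,0,0,0.5],[0,0,-1.5,0,0,0,0.5],[0,0,-1.5,0,0,0,0.5],[0,0,-1.5,0,0,0,0.5],[0,-4,0,0,0,0,0.5],[0,-5,0,0,0,0,0.5],[0,-5,0,0,0,0,0.5],[0,-5,0,0,0,0,0.5],[0,-5,0,0,0,0,0.5],[0,0,0,0,0,0,0.5]]}}

```text
time_s: 18.9
eef_pos: [0.4019, -0.1548, 0.3246]
ee_rot: [-2.227, -2.052, 0.153]
wrist_force: [0.8, -0.5, -0.4]
width: 0.0427
grip_force: 0.0
```

```bash
python3 c6.py fin
```

```text
scene [(2, 60, np.float64(-5.8)), (3, 127, np.float64(-5.6)), (4, 121, np.float64(-5.4)), (5, 131, np.float64(-5.0)), (6, 131, np.float64(-4.9)), (7, 109, np.float64(-4.4)), (8, 107, np.float64(-4.3)), (9, 110, np.float64(-3.7)), (10, 165, np.float64(-0.6)), (11, 6, np.float64(2.1))]
top z [0.1019 0.1035 0.105 ] y [-0.0656  0.0757]
arm 0.1143 [-0.0278  0.0153]
top [(2, 31, np.float64(-6.8)), (3, 54, np.float64(-6.7)), (4, 51, np.float64(-6.5)), (5, 49, np.float64(-6.1)), (6, 54, np.float64(-6.0)), (7, 52, np.float64(-5.8)), (8, 53, np.float64(-5.5)), (9, 63, np.float64(-4.9)), (10, 192, np.float64(0.3)), (11, 6, np.float64(-28.1))]
top z [0.1007 0.1016 0.1081] y [-0.0573  0.0555]
arm 0.1122 [-0.0277  0.0148]
```

View pics/fin.png

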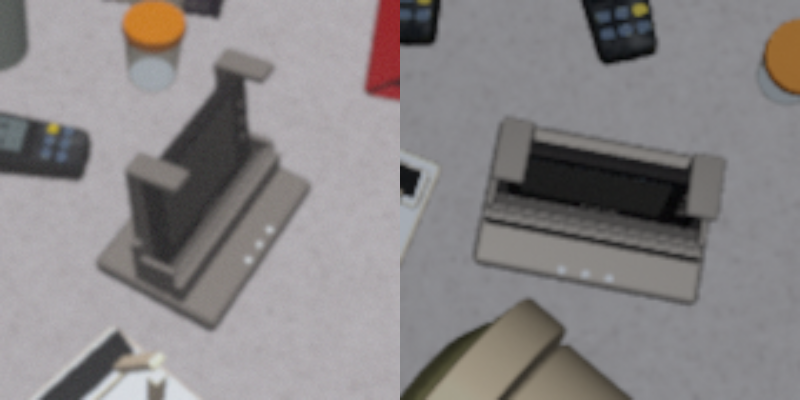

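The terminal is home in depth, but its foot seems to stand about 2 mm forward of the back wall, with only the top on the posts. I'll nudge the lower part back with shut fingertips.

Run:
```python
from c5 import *
p,R=now(); th=np.radians(30); RI=axes(YC,np.radians(8-30))
cc=SLOT+RS@np.array([-.0122,0,.038]); tip=cc-RI[:,0]*.0145; p1=tip+RI[:,2]*.073; R1=RI@T2G
print(p1); p,R=rows(p,R,p1+RI[:,2]*.09,R1,6,0); rows(p,R,p1,R1,7,0)
d=RS[:,0]; print('1mm seat x in tool cm',(R1.T@d*.1).round(3))
```

```text
[ 0.55222282 -0.16825939  0.12584311]
[[-0.02,2.18,1.6,-0.089,0,0,0],
[-0.01,2.03,1.79,-0.089,0,0,0],
[-0.02,1.87,1.97,-0.089,0,0,0],
[-0.01,1.68,2.12,-0.088,0,0,0],
[-0.02,1.49,2.26,-0.089,0,-0.001,0],
[-0.02,1.28,2.38,-0.089,0,0,0]]
[[0,0,1.29,0,0,0,0],
[0,0,1.28,0,0,0,0],
[0,0,1.29,0,0,0,0],
[0,0,1.28,0,0,0,0],
[0,0,1.29,0,0,0,0],
[0,0,1.29,0,0,0,0],
[0,0,1.28,0,0,0,0]]
1mm seat x in tool cm [-0.     0.087  0.05 ]
```

Request:
{"fn": "apply_moves", "kwargs": {"deltas": [[-0.02,2.18,1.6,-0.089,0,0,0],[-0.01,2.03,1.79,-0.089,0,0,0],[-0.02,1.87,1.97,-0.089,0,0,0],[-0.01,1.68,2.12,-0.088,0,0,0],[-0.02,1.49,2.26,-0.089,0,-0.001,0],[-0.02,1.28,2.38,-0.089,0,0,0],[0,0,0,0,0,0,0],[0,0,1.29,0,0,0,0],[0,0,1.28,0,0,0,0],[0,0,1.29,0,0,0,0],[0,0,1.28,0,0,0,0],[0,0,1.29,0,0,0,0]]}}

```text
time_s: 20.5
eef_pos: [0.5423, -0.1671, 0.1479]
ee_rot: [2.085, 1.925, 0.373]
wrist_force: [0.5, -0.3, 0.1]
width: 0.0002
grip_force: 0.0
```

Request:
{"fn": "apply_moves", "kwargs": {"deltas": [[0,0,1.29,0,0,0,0],[0,0,1.28,0,0,0,0],[0,0,0,0,0,0,0],[0,0,0,0,0,0,0]]}}

```text
time_s: 21.0
eef_pos: [0.5517, -0.1679, 0.1252]
ee_rot: [2.084, 1.925, 0.373]
wrist_force: [-0.3, -0.5, -0.5]
width: 0.0001
grip_force: 0.0
```

Clear of everything. I'll push back in small steps.

Request:
{"fn": "apply_moves", "kwargs": {"deltas": [[0,0.17,0.1,0,0,0,0],[0,0.17,0.1,0,0,0,0],[0,0.09,0.05,0,0,0,0],[0,0,0,0,0,0,0]]}}

```text
time_s: 21.5
eef_pos: [0.5566, -0.1682, 0.1243]
ee_rot: [2.084, 1.925, 0.373]
wrist_force: [0.3, -0.9, -0.3]
width: 0.0001
grip_force: 0.0
```

Request:
{"fn": "apply_moves", "kwargs": {"deltas": [[0,0.09,0.05,0,0,0,0],[0,0.09,0.05,0,0,0,0],[0,0,0,0,0,0,0]]}}

```text
time_s: 21.88
eef_pos: [0.5586, -0.1684, 0.1239]
ee_rot: [2.084, 1.925, 0.373]
wrist_force: [-0.2, 0.4, 0.9]
width: 0.0003
grip_force: 0.0
```

Request:
{"fn": "apply_moves", "kwargs": {"deltas": [[0,0.09,0.05,0,0,0,0],[0,0.09,0.05,0,0,0,0],[0,0,0,0,0,0,0]]}}

```text
time_s: 22.25
eef_pos: [0.5606, -0.1685, 0.1237]
ee_rot: [2.084, 1.925, 0.373]
wrist_force: [-0.3, -0.2, -0.3]
width: -0.0
grip_force: 0.0
```

Request:
{"fn": "apply_moves", "kwargs": {"deltas": [[0,0.09,0.05,0,0,0,0],[0,0.09,0.05,0,0,0,0],[0,0,0,0,0,0,0]]}}

```text
time_s: 22.62
eef_pos: [0.5627, -0.1687, 0.1235]
ee_rot: [2.084, 1.925, 0.373]
wrist_force: [0.0, 0.1, -0.5]
width: -0.0002
grip_force: 0.0
```

```bash
python3 c6.py push1
```

```text
scene [(2, 37, np.float64(-5.4)), (3, 83, np.float64(-5.4)), (4, 85, np.float64(-4.9)), (5, 92, np.float64(-4.6)), (6, 86, np.float64(-4.6)), (7, 65, np.float64(-3.4)), (8, 58, np.float64(-1.4)), (9, 62, np.float64(-1.9)), (10, 120, np.float64(-0.3)), (11, 4, np.float64(9.0))]
top z [0.1021 0.1036 0.1049] y [-0.0618  0.0756]
arm 0.1144 [-0.0276  0.0149]
top [(2, 32, np.float64(-7.0)), (3, 60, np.float64(-6.7)), (4, 50, np.float64(-6.4)), (5, 52, np.float64(-6.2)), (6, 47, np.float64(-6.2)), (7, 54, np.float64(-5.8)), (8, 53, np.float64(-5.4)), (9, 63, np.float64(-4.8)), (10, 193, np.float64(0.3)), (11, 7, np.float64(-28.1))]
top z [0.1003 0.1016 0.1079] y [-0.0574  0.0554]
arm 0.1123 [-0.0277  0.0143]
```

Request:
{"fn": "apply_moves", "kwargs": {"deltas": [[0,0.09,0.05,0,0,0,0],[0,0.09,0.05,0,0,0,0],[0,0,0,0,0,0,0]]}}

```text
time_s: 23.1
eef_pos: [0.5647, -0.1688, 0.1232]
ee_rot: [2.084, 1.925, 0.373]
wrist_force: [0.0, -0.1, -0.6]
width: -0.0002
grip_force: 0.0
```

Request:
{"fn": "apply_moves", "kwargs": {"deltas": [[0,0.09,0.05,0,0,0,0],[0,0.09,0.05,0,0,0,0],[0,0,0,0,0,0,0]]}}

```text
time_s: 23.48
eef_pos: [0.5666, -0.169, 0.1228]
ee_rot: [2.085, 1.925, 0.373]
wrist_force: [-1.7, 0.0, -1.2]
width: -0.0002
grip_force: 0.8
```

Contact has started (-1.7 N). Two or three millimetres more.

Request:
{"fn": "apply_moves", "kwargs": {"deltas": [[0,0.09,0.05,0,0,0,0],[0,0,0,0,0,0,0]]}}

```text
time_s: 23.72
eef_pos: [0.5671, -0.169, 0.1226]
ee_rot: [2.086, 1.926, 0.372]
wrist_force: [-7.3, -1.2, 2.9]
width: 0.0004
grip_force: 4.0
```

Request:
{"fn": "apply_moves", "kwargs": {"deltas": [[0,0.09,0.05,0,0,0,0],[0,0,0,0,0,0,0]]}}

```text
time_s: 23.98
eef_pos: [0.5675, -0.169, 0.1226]
ee_rot: [2.086, 1.928, 0.372]
wrist_force: [-16.1, -0.3, 9.6]
width: 0.0001
grip_force: 9.0
```

Request:
{"fn": "apply_moves", "kwargs": {"deltas": [[0,-0.2,-0.1,0,0,0,0],[0,-0.9,-0.5,0,0,0,0],[0,-0.9,-0.5,0,0,0,0],[0,0,-1.5,0,0,0,0],[0,0,-2,0,0,0,0],[0,0,-2.5,0,0,0,0],[0,0,-2.5,0,0,0,0],[0,0,-2.5,0,0,0,0],[0,0,-2.5,0,0,0,0],[0,-2,-2.5,0,0,0,0],[0,-2,0,0,0,0,0],[0,0,0,0,0,0,0]]}}

```text
time_s: 25.48
eef_pos: [0.4489, -0.1597, 0.2597]
ee_rot: [2.085, 1.923, 0.373]
wrist_force: [0.4, 0.2, -0.5]
width: 0.0001
grip_force: 0.0
```

```bash
python3 c6.py end
python3 - <<'E'
from h import *
b,d=snapshot('top'); cv2.imwrite('pics/topend.png',cv2.resize(b[120:320,100:400],None,fx=2.4,fy=2.4)[...,::-1])
E
```

```text
scene [(2, 55, np.float64(-3.6)), (3, 122, np.float64(-3.6)), (4, 114, np.float64(-3.6)), (5, 124, np.float64(-3.6)), (6, 121, np.float64(-3.6)), (7, 98, np.float64(-3.3)), (8, 102, np.float64(-3.5)), (9, 104, np.float64(-3.4)), (10, 159, np.float64(-0.7)), (11, 2, np.float64(0.0))]
top z [0.1014 0.1029 0.1037] y [-0.0641  0.075 ]
arm 0.1142 [-0.0278  0.015 ]
top [(2, 20, np.float64(-4.8)), (3, 50, np.float64(-5.0)), (4, 51, np.float64(-4.9)), (5, 48, np.float64(-4.8)), (6, 45, np.float64(-4.9)), (7, 47, np.float64(-4.9)), (8, 48, np.float64(-4.8)), (9, 59, np.float64(-4.7)), (10, 191, np.float64(0.6)), (11, 6, np.float64(-27.7))]
top z [0.1004 0.1016 0.1081] y [-0.0569  0.0562]
arm 0.1123 [-0.028   0.0144]
```

View pics/topend.png

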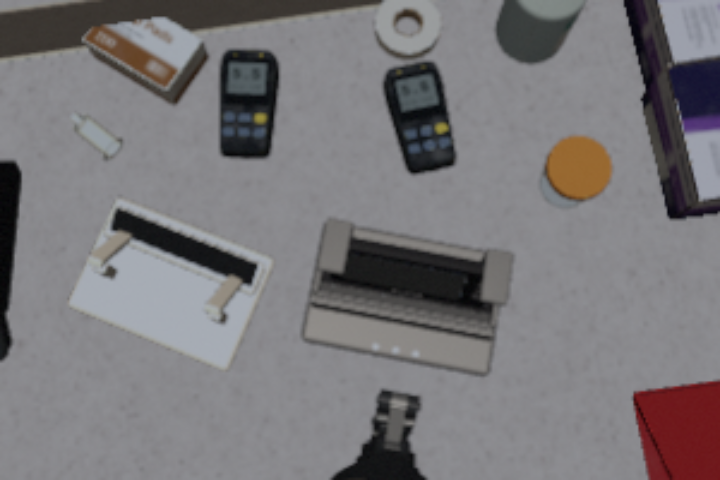

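The screen face is now parallel to the posts, with 0° relative slope and flush. The meters and cup are where they were, and the arm is clear.

```bash
python3 -c "
from cell import ticket; print(ticket.close_job())"
```

```text
the job is handed in; nothing more can be done
None
```

The terminal is on charge in the grey cradle: foot on the slot floor, back flat against the posts, screen towards the robot and right way up. The arm has let go and is clear, the meters and cup look undisturbed, and I handed the job in at about 26 s.

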